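# Shut and latch the spindle case

## Robot

A 7-joint arm with a two-finger parallel gripper is mounted at the origin on a cart in front of the work surface, level with it; the furniture and walls round the work are solid. World frame = base frame: x ahead of the robot, y to its left, z up, the work surface at z = 0. Lengths are in m, angles in degrees, forces in N, time in s.
With the tool pointing down it reaches from about 0.35 to 0.9 m from the base axis. Payload 8.1 kg.
Tool frame: the origin (TCP) lies at the very end of the fingers, on their centre line; the grasp point (between the pads) lies 19 mm behind it; y points along the fingers, z is the direction in which the jaws open and shut, and the axes are right-handed (so a half turn about y gives the same grasp; the last joint's range is limited). The gripper opens to 85 mm and grips with 20 to 120 N. Pads are 22 mm wide; open, the fingers measure 114 mm over their backs; the gripper's body (76 mm by 85 mm) begins 54 mm behind the grasp point. The pads swing forward as they close: fully open they stand 13 mm farther back than shut.
Start: joints at [-71.138, 24.895, 1.432, 90.138, -0.665, 64.973, -4.303], TCP at [0.262, 0.568, 0.231] pointing down, gripper open.
Joint ranges: [-149.89, 149.89], [-25.12, 119.58], [-72.63, 75.52], [4.76, 147.25], [-75.54, 255.54], [6.69, 114.76], [-157.13, 157.13]. Speed limits (degrees/s): [127.2, 127.2, 172.46, 172.46, 180, 180, 180].

## Interface

Orientations are given as a 3x3 rotation matrix whose columns are the frame's x, y, z axes.
In Python, from station import arm gives the robot as it stands.
- The arm moves only by the tool drive_tool, never from a script. Its argument "deltas" is a list of rows, each a list of 4 numbers: the shift along the tool's x, y, z in units of 40 mm (1.0 is 40 mm), then the turn about the tool's y in rad. In form: [[x, y, z, yaw], ...]. A call has 1 to 20 rows; each row shifts and turns the pose as measured when the row begins, along the tool's axes as they then stand; what a row does not reach is not made up. A row lasts 1/8 s, in which the tool goes at most 62.5 mm and 10.7 degrees, less where a joint would pass 70% of its speed; a pose out of reach is approached as far as the arm can. A call is refused whole if a number of a shift passes 1 or a number of a turn 0.188, either way. A call with a gripper value outside its range is refused whole. "grip" is the opening, from -1 (shut) to 1 (fully open), set as the call begins (left out, the last holds). The fingers move at their own pace and stop on an object; the grip force is fixed at half the most. Time passes only in rows, so rows that do not move let the fingers close. It gives the time, the measured TCP pose, the force and the opening at its end, in the units of the state.
- arm.get_obs(): the state, without advancing time (a new reading comes with each control period).
- arm.read_camera(name): name is "scene" or "top" or "wrist"; returns a dict with "frame" (420x560x3 uint8, red, green, blue), "vfov" (degrees; the focal length in pixels is half the picture's height over the tangent of half this angle, whatever the lens; pixels are square), "cx", "cy" (the principal point, pixels), "R" (3x3) and "t" (3): a world point X has camera coordinates R X + t; the wrist camera has in their place "mount" (4x4, takes a point from camera to tool coordinates, whose origin is the TCP and whose axes are the tool frame's). Camera axes: x right, y down, z forward; pixel columns grow to the right and rows downward; lengths in m; the calibration is good to about 2 mm. A picture is of the moment at which its call begins: read the wrist's pose just before it. There is no depth.
- arm.finish_job(): hands the job in, once; it reports no verdict.
Trained networks look in a picture, given as the dict that the camera call returned (one of the last four; its "shot" number tells which), for a name from the list of things; names that differ only in an ending like _2 or _b are one class to them, and where a whole thing is asked for, a point or a joint stands for the part that bears it (a point fixed in the world has none). Each returns a list of dicts, best first, with "conf" (0 to 1); they miss things now and then, are a little off and sometimes report something else, mostly with a low value. They report only what shows in the picture. A call takes as long as a camera call. They do not tell look-alikes from the thing itself.
- arm.look_for(name, picture): "pixel" ([column, row] in pixels, amid what is visible of it).
- arm.silhouettes(name, picture): "region" (420x560 bool, what is visible of it) and "pixel" ([column, row] in pixels, amid what is visible of it).
- arm.place_of(name, picture): "pixel" ([column, row] in pixels: a listed point, or the origin of a listed thing).
The state is a dict: "t": time; "qpos": joint angles; "qd": joint speeds; "effort": joint torques, N m; "ee_pos": TCP position; "eef_rot": TCP orientation; "ft_force": force on the tool from outside, world axes, zero at the start; "torque": the same for the moment, N m; "finger_gap": finger opening in m.
Only numpy, scipy, OpenCV 4.12 (cv2) and the standard library are available. Lean on these libraries where they do the work, as an engineer would, in place of code of your own. Each camera call takes 0.05 s, during which the arm holds its last target. There are 200 camera calls.

## Task

Close up the small case that holds the turned pedal spindles: push its sliding cover fully shut with the fingertips, and then push its turn-catch all the way round so that it lies straight across the shut cover. Leave the other case, the one with the hexagon keys, open and undone just as it is. Only push: pick nothing up, and do not shift or knock over the other things on the bench.

Things in the scene. Friction and masses are not known exactly. Their poses are not given: they have to be found in the camera images.
- spindle_case: the case with three turned pedal spindles in it, screwed to the bench: grey open-topped case, 92 x 130 mm (its x, y), walls 4 mm thick and 42 mm high with rails along its two long sides; origin at the centre of its underside on the bench top, z up. Its sliding cover runs along its y axis, its turn-catch stands outside on its +x long side. The two cases are built alike and are told apart by what lies in them; which of the two places each one has changes
- spindle_cover (a joint): sliding aluminium cover of that case, m: 0 = fully shut, grows as it slides along the case's +y (most 0.085). 126 mm long, its top face 37 mm above the bench. It slides with about 1.5 N of friction and stays where it is left
- spindle_cover_face (a point): middle of the upright push face of the black thumb ramp on that cover, 45 mm above the bench; the face is 60 mm wide along the case's x, looks to the case's +y, and rises 16 mm from the cover's top (37 to 53 mm above the bench); behind it the ramp slopes down to the case's -y. With the cover shut it lies at (0, 0.034) in the case's frame; pushing it to the case's -y shuts the cover
- spindle_catch (a joint): turn-catch of that case, rad: 0 = the bar lies along the case's +y beside the cover (undone), 1.571 = the bar lies straight across the cover along the case's -x, just behind the shut cover's push face (fastened); it turns counterclockwise seen from above to fasten, has stops at both values, about 0.025 N m of friction, and stays where it is left
- spindle_catch_end (a point): end of that catch's dark steel bar, 50 mm from its upright pivot, at the middle of the bar's height; the bar is 12 mm wide and 12 mm thick, 44 to 56 mm above the bench; the pivot is at (0.058, 0.042) in the case's frame
- key_case: the case with two hexagon keys in it, screwed to the bench: grey open-topped case, 92 x 130 mm (its x, y), walls 4 mm thick and 42 mm high with rails along its two long sides; origin at the centre of its underside on the bench top, z up. Its sliding cover runs along its y axis, its turn-catch stands outside on its +x long side. The two cases are built alike and are told apart by what lies in them; which of the two places each one has changes
- key_cover (a joint): sliding aluminium cover of that case, m: 0 = fully shut, grows as it slides along the case's +y (most 0.085). 126 mm long, its top face 37 mm above the bench. It slides with about 1.5 N of friction and stays where it is left
- key_cover_face (a point): middle of the upright push face of the black thumb ramp on that cover, 45 mm above the bench; the face is 60 mm wide along the case's x, looks to the case's +y, and rises 16 mm from the cover's top (37 to 53 mm above the bench); behind it the ramp slopes down to the case's -y. With the cover shut it lies at (0, 0.034) in the case's frame; pushing it to the case's -y shuts the cover
- key_catch (a joint): turn-catch of that case, rad: 0 = the bar lies along the case's +y beside the cover (undone), 1.571 = the bar lies straight across the cover along the case's -x, just behind the shut cover's push face (fastened); it turns counterclockwise seen from above to fasten, has stops at both values, about 0.025 N m of friction, and stays where it is left
- key_catch_end (a point): end of that catch's dark steel bar, 50 mm from its upright pivot, at the middle of the bar's height; the bar is 12 mm wide and 12 mm thick, 44 to 56 mm above the bench; the pivot is at (0.058, 0.042) in the case's frame
- spindle_1: turned steel pedal spindle lying in the spindle case, 84 x 18 mm; origin on its underside at mid-length
- spindle_2: second pedal spindle in the spindle case, likewise
- spindle_3: third pedal spindle in the spindle case, likewise
- hex_key_1: L-shaped hexagon key, 79 x 32 x 9 mm, lying in the key case; origin on its underside
- hex_key_3: shorter L-shaped hexagon key, 66 x 28 x 8 mm, lying in the key case; origin on its underside
- threadlock_bottle: small bottle with a pointed cap standing on the bench, 92 mm high, 22 x 27 mm; loose; origin under its centre
- marker: marker pen lying on the bench, 134 x 13 mm; loose; origin under its centre
- grease_tube: grease tube lying on the bench, 144 x 39 x 31 mm; loose; origin under its centre
- label_box: small white card box, 37 x 53 x 24 mm; loose; origin under its centre
Things that resemble listed ones, but are neither listed nor needed, are in the scene too. Leave any red look-alike of the spindle_2 alone.

How it is judged:
By the outcome, as a careful person would: the job done as asked, in the order asked, and still so for the second after the job is handed in, with the robot touching nothing.
It also fails if it takes over 42 s, if anything falls off the work surface, if the arm or the gripper's body presses on something with over 40 N, if the wrist force passes 120 N, or if a joint passes its speed limit or range.

## Working session

There is one attempt and no reset: what is moved stays moved. The work goes in short steps, Python scripts to look and compute and a tool call to move; the robot and the scene stay as the last step left them, time stands still between calls to the robot, and variables do not carry over. Pictures are saved under pics/ and viewed, about 8 in all and at most 12, crops included, and the job is handed in when it is done.

Besides the shell and the picture viewer there is one more tool, called after "Call:" as a command line: name --pt "numbers of a row" for each row, then --argument value for the rest. drive_tool: Moves the arm, as the interface text tells. Its arguments: {"type":"object","properties":{"deltas":{"type":"array","items":{"type":"array","items":{"type":"number"}}},"grip":{"type":"number"}},"required":["deltas"]}

```bash
mkdir -p pics; ls; cat > h.py <<'E'
import numpy as np,cv2,json
from station import arm
def f(p): return 210/np.tan(np.radians(p["vfov"]/2))
def ray(p,px,z):
    R=np.array(p["R"]);t=np.array(p["t"]);F=p["frame"].shape[0]/2/np.tan(np.radians(p["vfov"]/2))
    d=R.T@np.array([(px[0]-p["cx"])/F,(px[1]-p["cy"])/F,1]);c=-R.T@t
    return c+d*(z-c[2])/d[2]
def proj(p,X):
    R=np.array(p["R"]);t=np.array(p["t"]);F=p["frame"].shape[0]/2/np.tan(np.radians(p["vfov"]/2))
    c=R@np.array(X)+t; return np.array([p["cx"]+F*c[0]/c[2],p["cy"]+F*c[1]/c[2]])
def save(n,im): cv2.imwrite("pics/"+n,cv2.cvtColor(im,cv2.COLOR_RGB2BGR))
E
python3 - <<'E'
from h import *
np.set_printoptions(precision=3,suppress=True)
o=arm.get_obs();print(o["t"],o["ee_pos"],o["eef_rot"],o["finger_gap"],o["ft_force"])
for c in("top","scene"):
    p=arm.read_camera(c);save(c+"0.png",p["frame"])
    print(c,[k for k in p if k!='frame'],"cam at",-np.array(p["R"]).T@np.array(p["t"]))
    for n,z in(("spindle_case",0),("key_case",0),("spindle_cover_face",.045),("key_cover_face",.045),("spindle_catch_end",.05),("key_catch_end",.05),("spindle_1",.008),("hex_key_1",.005)):
        for d in arm.place_of(n,p)[:4]: print(n,round(d["conf"],2),np.array(d["pixel"]),ray(p,d["pixel"],z))
E
```

```text
pics
0.0 [0.261 0.567 0.231] [[ 0.908 -0.001  0.419]
 [-0.419 -0.001  0.908]
 [ 0.    -1.    -0.002]] 0.085672192606199 [-0.444 -0.341 -0.628]
top ['vfov', 'cx', 'cy', 'R', 't', 'shot'] cam at [ 0.5   -0.221  0.892]
key_case 0.95 [218.6 232. ] [ 0.572 -0.079  0.   ]
key_case 0.28 [266.5 141.2] [ 0.775 -0.179  0.   ]
spindle_cover_face 0.67 [274.7 232.6] [ 0.569 -0.201  0.045]
key_cover_face 0.97 [173.5 232.7] [0.566 0.006 0.045]
spindle_catch_end 0.54 [198.8 153.9] [ 0.731 -0.041  0.05 ]
spindle_catch_end 0.45 [277.8 213.7] [ 0.607 -0.207  0.05 ]
spindle_catch_end 0.4 [323.  233.2] [ 0.568 -0.299  0.05 ]
key_catch_end 0.57 [169.6 207.4] [0.617 0.015 0.05 ]
key_catch_end 0.31 [381.5 283.7] [ 0.469 -0.416  0.05 ]
spindle_1 0.72 [327.4 218.8] [ 0.603 -0.313  0.008]
spindle_1 0.66 [333.1 244. ] [ 0.549 -0.325  0.008]
spindle_1 0.65 [170.6 281.4] [0.466 0.017 0.008]
spindle_1 0.63 [326.8 232.6] [ 0.573 -0.311  0.008]
hex_key_1 0.65 [223.4 219.1] [ 0.6   -0.089  0.005]
hex_key_1 0.54 [228.1 237.7] [ 0.56  -0.101  0.005]
scene ['vfov', 'cx', 'cy', 'R', 't', 'shot'] cam at [0.181 0.465 0.445]
spindle_case 0.73 [310.2 219.7] [ 0.578 -0.315  0.   ]
key_case 0.76 [257.  266.5] [ 0.576 -0.083  0.   ]
spindle_cover_face 0.92 [293.7 223.5] [ 0.561 -0.203  0.045]
key_cover_face 0.86 [231.5 271.7] [0.565 0.008 0.045]
spindle_catch_end 0.55 [276.5 215.4] [ 0.608 -0.21   0.05 ]
key_catch_end 0.62 [204.9 266.4] [0.611 0.024 0.05 ]
spindle_1 0.36 [299.6 215.5] [ 0.604 -0.308  0.008]
```

View pics/top0.png

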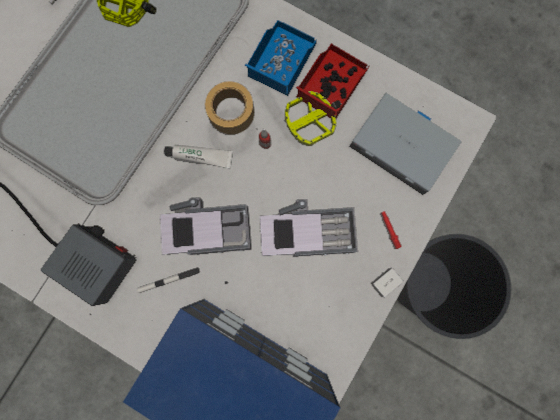

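```bash
python3 -c "
import cv2
a=cv2.imread('pics/top0.png')[180:300,140:370];cv2.imwrite('pics/crop0.png',cv2.resize(a,None,fx=3.4,fy=3.4,interpolation=2))"
```

```text
(no output)
```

View pics/crop0.png

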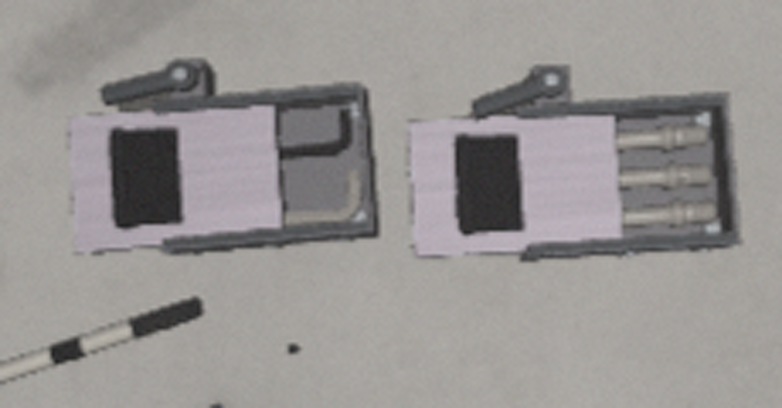

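View pics/scene0.png

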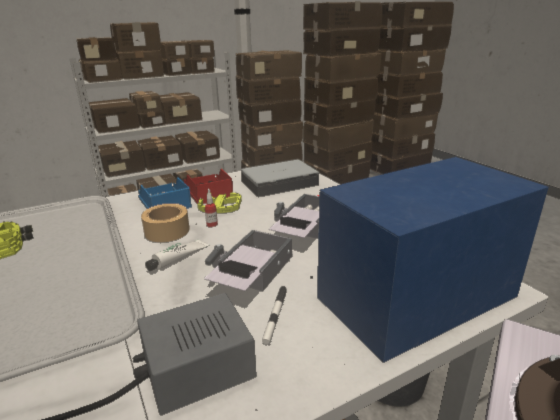

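The spindle case is the right-hand one, with three spindles in it at crop (670,175), top (337,231). The left case at top (205,230) holds the hexagon keys. Look-alikes are the key case's cover and catch at top (183,232) and (187,204), and the red pen-like thing at top (390,230). I'll push the ramp at top (284,234) and the catch at top (290,207), pivot at (301,203). The close crop confirms the choice. Next I'll measure the case and the tall blue box.

```bash
python3 - <<'E'
from h import *
np.set_printoptions(precision=4,suppress=True)
p=arm.read_camera("top");s=arm.read_camera("scene")
c=lambda x,y:(140+(x+.5)/3.4-.5,180+(y+.5)/3.4-.5)
for n,px,z in(("wallBackTop",(726,96),.042),("wallBackBot",(737,243),.042),("coverL1",(412,120),.037),("coverL2",(415,255),.037),("face1",(457,137),.053),("face2",(462,232),.053),("pivot",(548,79),.058),("barend",(476,108),.056),("coverR1",(614,116),.037),("coverR2",(620,241),.037)):
    print(n,ray(p,c(*px),z))
for n,z in(("spindle_cover_face",.045),("spindle_catch_end",.05),("spindle_case",0)):
    for q,nm in((p,"top"),(s,"scene")):
        for d in arm.place_of(n,q)[:2]: print(n,nm,round(d["conf"],2),ray(q,d["pixel"],z))
# blue box: triangulate
def P(q):
    F=210/np.tan(np.radians(q["vfov"]/2));K=np.array([[F,0,q["cx"]],[0,F,q["cy"]],[0,0,1]])
    return K@np.c_[np.array(q["R"]),np.array(q["t"])]
for a,b in(((185,310),(321,191)),((185,310),(395,240)),((125,400),(395,240)),((338,405),(447,166)),((338,405),(321,191))):
    X=cv2.triangulatePoints(P(p),P(s),np.array(a,float),np.array(b,float)).ravel();X=X[:3]/X[3]
    print(a,b,X,"reproj",proj(p,X)-a,proj(s,X)-b)
E
```

```text
wallBackTop [ 0.6219 -0.3622  0.042 ]
wallBackBot [ 0.5331 -0.368   0.042 ]
coverL1 [ 0.6055 -0.1717  0.037 ]
coverL2 [ 0.5235 -0.1751  0.037 ]
face1 [ 0.5936 -0.1997  0.053 ]
face2 [ 0.537  -0.2035  0.053 ]
pivot [ 0.6286 -0.2536  0.058 ]
barend [ 0.6108 -0.2109  0.056 ]
coverR1 [ 0.6095 -0.2948  0.037 ]
coverR2 [ 0.5335 -0.2985  0.037 ]
spindle_cover_face top 0.75 [ 0.5669 -0.2035  0.045 ]
spindle_cover_face top 0.16 [ 0.7621 -0.1746  0.045 ]
spindle_cover_face scene 0.66 [ 0.5595 -0.1973  0.045 ]
spindle_catch_end top 0.58 [ 0.6079 -0.2081  0.05  ]
spindle_catch_end scene 0.47 [ 0.6136 -0.2253  0.05  ]
spindle_case top 0.68 [ 0.5689 -0.3029  0.    ]
spindle_case top 0.39 [0.4649 0.0189 0.    ]
spindle_case scene 0.58 [ 0.5759 -0.3037  0.    ]
(185, 310) (321, 191) [ 0.4287 -0.0595  0.2002] reproj [-0.3979 -0.8661] [1.0583 0.0349]
(185, 310) (395, 240) [ 0.3681 -0.0617  0.1355] reproj [ 8.0436 30.4192] [-37.854   -3.3549]
(125, 400) (395, 240) [0.2864 0.0306 0.1989] reproj [-0.2678 -0.7803] [ 1.1483 -0.0987]
(338, 405) (447, 166) [ 0.286  -0.3091  0.1889] reproj [-0.9788 -3.9036] [ 3.649  -0.7609]
(338, 405) (321, 191) [ 0.3814 -0.2485  0.1952] reproj [-38.0232 -64.8218] [ 69.0965 -27.5603]
```

Call:
drive_tool --pt "0 0 0 -0.163" --pt "0 0 0 -0.163" --pt "0 0 0 -0.163" --pt "0.5 0 -0.5 0" --grip -1

```text
t: 1.8
ee_pos: [0.2807, 0.5505, 0.2312]
eef_rot: [[0.997, -0.001, -0.078], [0.078, 0.001, 0.997], [-0.001, -1.0, 0.001]]
ft_force: [1.1, 0.2, 0.1]
finger_gap: 0.0121
```

Call:
drive_tool --pt "0.8 0 -0.9 0.02" --pt "0.8 0 -1 0" --pt "0.8 0 -1 0" --pt "0.8 0 -1 0" --pt "0.8 0 -1 0" --pt "0.8 0 -1 0" --pt "0.8 0 -1 0" --pt "0.3 0 -1 0" --pt "0 0 -1 0" --pt "0 0 -1 0" --pt "0 0 -1 0" --pt "0 0 -1 0" --pt "0 0 -1 0" --pt "0 0 -1 0"

```text
t: 3.55
ee_pos: [0.5593, -0.0059, 0.2304]
eef_rot: [[0.998, 0.003, -0.06], [0.06, 0.003, 0.998], [0.003, -1.0, 0.003]]
ft_force: [0.1, -0.1, 0.4]
finger_gap: 0.0002
```

Call:
drive_tool --pt "0 0 -1 0" --pt "0 0 -1 0" --pt "0 0 -1 0" --pt "0 0 -0.95 0" --pt "0 0.8 0 0" --pt "0 0.8 0 0" --pt "0 0.8 0 0" --pt "0 0 0 0"

```text
t: 4.55
ee_pos: [0.5697, -0.1746, 0.1331]
eef_rot: [[0.999, 0.007, -0.053], [0.053, 0.001, 0.999], [0.007, -1.0, 0.0]]
ft_force: [-0.4, 0.3, -0.6]
finger_gap: 0.0002
```

```bash
python3 - <<'E'
from h import *
np.set_printoptions(precision=4,suppress=True)
o=arm.get_obs();print(o["ee_pos"],o["ft_force"])
w=arm.read_camera("wrist");s=arm.read_camera("scene");t=arm.read_camera("top")
M=np.array(w["mount"]);R=np.array(o["eef_rot"]);Rc=R@M[:3,:3];tc=R@M[:3,3]+np.array(o["ee_pos"])
w["R"]=Rc.T;w["t"]=-Rc.T@tc
print("wristcam",tc)
for n,z in(("spindle_cover_face",.045),("spindle_catch_end",.05),("spindle_case",0)):
    for d in arm.place_of(n,w)[:2]: print(n,round(d["conf"],2),d["pixel"],ray(w,d["pixel"],z))
im=w["frame"].copy()
O=np.array([.5735,-.300,0]);a=np.radians(3.2);x=np.array([np.cos(a),np.sin(a),0]);y=np.array([-np.sin(a),np.cos(a),0])
for u,v,z in((.058,.042,.056),(-.046,.065,.042),(.046,.065,.042),(-.046,-.065,.042),(.046,-.065,.042)):
    q=proj(w,O+u*x+v*y+[0,0,z]);print(q);cv2.circle(im,tuple(int(i) for i in q),3,(255,0,0),-1)
save("w1.png",im)
save("st1.png",np.hstack([s["frame"][120:400,150:560],t["frame"][120:400,120:500]]))
E
```

```text
[ 0.5697 -0.1746  0.1331] [-0.4114  0.2858 -0.6053]
wristcam [ 0.5031 -0.1796  0.275 ]
spindle_cover_face 0.83 [237.3, 201.6] [ 0.5638 -0.2016  0.045 ]
spindle_catch_end 0.65 [220.0, 270.2] [ 0.6094 -0.2112  0.05  ]
spindle_case 0.6 [109.4, 187.4] [ 0.5697 -0.302   0.    ]
[151.212 298.674]
[180.4832 134.4553]
[190.1847 272.336 ]
[-31.7419 135.0461]
[ -1.5494 272.8665]
```

View pics/w1.png

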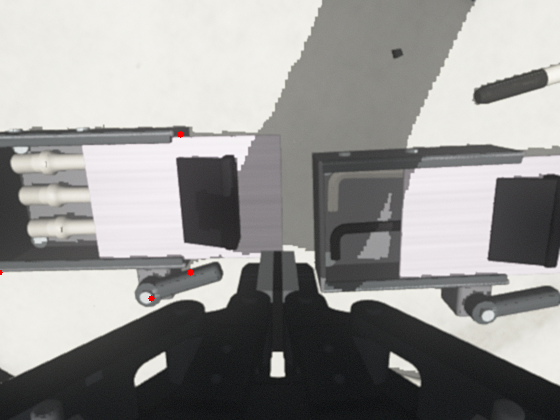

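View pics/st1.png

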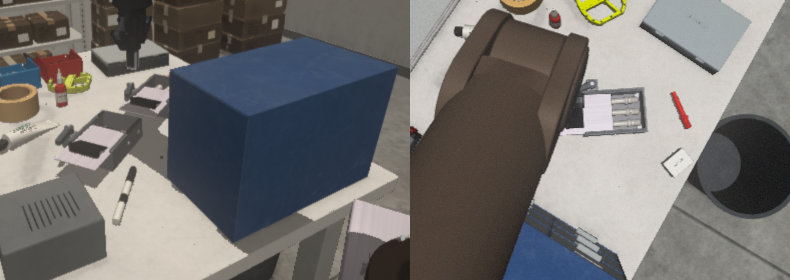

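The wrist view shows the spindle case on the left (spindles near (60,195)) with the face edge at (240,200), the catch at (185,282) and my projected corners within about 2 mm. The arm is clear of the blue box. Next I'll go down in front of the face.

Call:
drive_tool --pt "-0.1 0.8 0 0" --pt "0 0.8 0 0" --pt "0 0.5 0 0" --pt "0 0 0 0"

```text
t: 5.35
ee_pos: [0.5729, -0.1758, 0.0551]
eef_rot: [[0.998, 0.022, -0.054], [0.054, -0.002, 0.999], [0.022, -1.0, -0.003]]
ft_force: [-0.3, 1.2, -0.2]
finger_gap: 0.0003
```

Call:
drive_tool --pt "-0.15 0.25 0 0" --pt "-0.05 0 0 0"

```text
t: 5.6
ee_pos: [0.5659, -0.1765, 0.0464]
eef_rot: [[0.998, 0.025, -0.054], [0.054, -0.003, 0.999], [0.025, -1.0, -0.004]]
ft_force: [0.0, -0.5, 0.4]
finger_gap: 0.0001
```

Call:
drive_tool --pt "0 0.08 -0.2 0" --pt "0 0 -0.25 0" --pt "0 0 -0.25 0" --pt "0 0 -0.25 0" --pt "0 0 -0.25 0"

```text
t: 6.22
ee_pos: [0.5698, -0.227, 0.0447]
eef_rot: [[0.998, 0.027, -0.055], [0.055, -0.002, 0.998], [0.027, -1.0, -0.004]]
ft_force: [0.7, 1.7, -0.4]
finger_gap: -0.0004
```

Force is 1.7 N, which matches the cover's sliding friction. I'll keep going with smaller steps.

Call:
drive_tool --pt "0 0 -0.2 0" --pt "0 0 -0.2 0" --pt "0 0 -0.12 0"

```text
t: 6.6
ee_pos: [0.5712, -0.25, 0.0448]
eef_rot: [[0.998, 0.028, -0.054], [0.054, -0.002, 0.999], [0.027, -1.0, -0.004]]
ft_force: [1.0, 1.9, -0.1]
finger_gap: -0.0003
```

Call:
drive_tool --pt "0 0 -0.08 0" --pt "0 0 -0.08 0" --pt "0 0 -0.08 0"

```text
t: 6.98
ee_pos: [0.5718, -0.2572, 0.0447]
eef_rot: [[0.998, 0.027, -0.056], [0.056, 0.001, 0.998], [0.027, -1.0, -0.0]]
ft_force: [-1.7, 12.8, 5.7]
finger_gap: 0.0
```

Call:
drive_tool --pt "0 0 -0.06 0" --pt "0 0 0.25 0" --pt "0 -0.6 0.2 0" --pt "0 -0.8 0 0" --pt "0.6 0 0.3 0" --pt "0.6 0 0.3 0" --pt "0.5 0 0.1 0" --pt "0 0 0 0"

```text
t: 7.98
ee_pos: [0.6358, -0.2057, 0.1041]
eef_rot: [[0.998, 0.024, -0.057], [0.057, 0.001, 0.998], [0.024, -1.0, -0.0]]
ft_force: [-0.8, -0.4, -0.1]
finger_gap: -0.0003
```

```bash
python3 - <<'E'
from h import *
np.set_printoptions(precision=4,suppress=True)
o=arm.get_obs();print(o["ee_pos"],o["ft_force"])
w=arm.read_camera("wrist")
M=np.array(w["mount"]);R=np.array(o["eef_rot"]);Rc=R@M[:3,:3];tc=R@M[:3,3]+np.array(o["ee_pos"])
w["R"]=Rc.T;w["t"]=-Rc.T@tc
for n,z in(("spindle_cover_face",.045),("spindle_catch_end",.05)):
    for d in arm.place_of(n,w)[:2]: print(n,round(d["conf"],2),d["pixel"],ray(w,d["pixel"],z))
save("w2.png",w["frame"])
E
```

```text
[ 0.6358 -0.2057  0.1041] [-0.7571 -0.355  -0.1445]
spindle_cover_face 0.69 [162.7, 93.3] [ 0.5681 -0.2695  0.045 ]
spindle_catch_end 0.62 [269.7, 178.8] [ 0.6084 -0.2127  0.05  ]
```

View pics/w2.png

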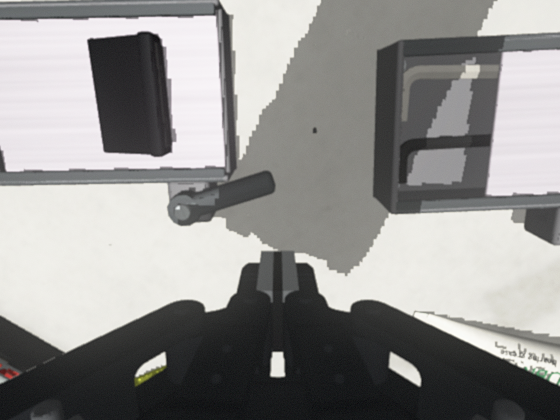

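The cover is shut: its face at (165,95) lies next to where the catch will go, and the other case hasn't moved. The catch end is at (268,180). The fingers are on its outer side, so I'll go down there.

Call:
drive_tool --pt "0.05 0 -0.2 0" --pt "0 0.7 0 0" --pt "0 0.6 0 0" --pt "0 0.1 0 0"

```text
t: 8.62
ee_pos: [0.6356, -0.2205, 0.048]
eef_rot: [[0.998, 0.023, -0.05], [0.05, -0.002, 0.999], [0.023, -1.0, -0.003]]
ft_force: [0.2, 0.2, -0.8]
finger_gap: -0.0
```

Call:
drive_tool --pt "-0.2 0 0.1 0" --pt "-0.22 0 0.05 0" --pt "0 0 0 0"

```text
t: 9.0
ee_pos: [0.6178, -0.2164, 0.0497]
eef_rot: [[0.998, 0.026, -0.049], [0.049, -0.003, 0.999], [0.026, -1.0, -0.004]]
ft_force: [0.9, 0.4, 0.4]
finger_gap: 0.0001
```

Call:
drive_tool --pt "-0.17 0.08 -0.06 0" --pt "-0.17 0 -0.07 0" --pt "-0.12 0 -0.1 0" --pt "-0.12 0 -0.1 0" --pt "0 0 0 0"

```text
t: 9.62
ee_pos: [0.5944, -0.232, 0.047]
eef_rot: [[0.998, 0.028, -0.048], [0.049, -0.003, 0.999], [0.028, -1.0, -0.005]]
ft_force: [0.0, 0.7, -1.0]
finger_gap: -0.0002
```

Call:
drive_tool --pt "-0.06 0 -0.13 0" --pt "-0.04 0 -0.13 0" --pt "0 0 -0.06 0" --pt "0 0 0 0"

```text
t: 10.12
ee_pos: [0.5916, -0.2402, 0.0466]
eef_rot: [[0.998, 0.027, -0.052], [0.052, 0.004, 0.999], [0.027, -1.0, 0.002]]
ft_force: [-0.4, 1.3, 1.3]
finger_gap: 0.0006
```

Call:
drive_tool --pt "0 0 -0.08 0" --pt "0 0 -0.08 0" --pt "0 0 -0.08 0"

```text
t: 10.5
ee_pos: [0.5916, -0.241, 0.0463]
eef_rot: [[0.998, 0.022, -0.058], [0.058, 0.015, 0.998], [0.023, -1.0, 0.014]]
ft_force: [-3.2, 11.9, 9.2]
finger_gap: -0.0002
```

Resistance rose to 12 N at the expected end position. I'll back off and check.

Call:
drive_tool --pt "0 0 -0.05 0" --pt "0 0 0.3 0" --pt "0 0 0.3 0" --pt "0 -0.8 0 0" --pt "0 -0.8 0 0" --pt "0 -0.8 0.5 0" --pt "0 0 0 0" --pt "0 0 0 0"

```text
t: 11.5
ee_pos: [0.5854, -0.1968, 0.1441]
eef_rot: [[0.998, 0.019, -0.06], [0.059, 0.016, 0.998], [0.02, -1.0, 0.015]]
ft_force: [-0.5, -0.2, -0.9]
finger_gap: 0.0001
```

```bash
python3 - <<'E'
from h import *
np.set_printoptions(precision=4,suppress=True)
o=arm.get_obs();print(o["t"],o["ee_pos"],o["ft_force"])
w=arm.read_camera("wrist")
M=np.array(w["mount"]);R=np.array(o["eef_rot"]);Rc=R@M[:3,:3];tc=R@M[:3,3]+np.array(o["ee_pos"])
w["R"]=Rc.T;w["t"]=-Rc.T@tc
for n,z in(("spindle_cover_face",.045),("spindle_catch_end",.05)):
    for d in arm.place_of(n,w)[:3]: print(n,round(d["conf"],2),d["pixel"],ray(w,d["pixel"],z))
save("w3.png",w["frame"])
E
```

```text
11.5 [ 0.5854 -0.1968  0.1441] [-0.4721 -0.2199 -0.8592]
spindle_cover_face 0.88 [166.0, 176.5] [ 0.5693 -0.2701  0.045 ]
spindle_catch_end 0.69 [176.5, 189.5] [ 0.5764 -0.2622  0.05  ]
```

View pics/w3.png

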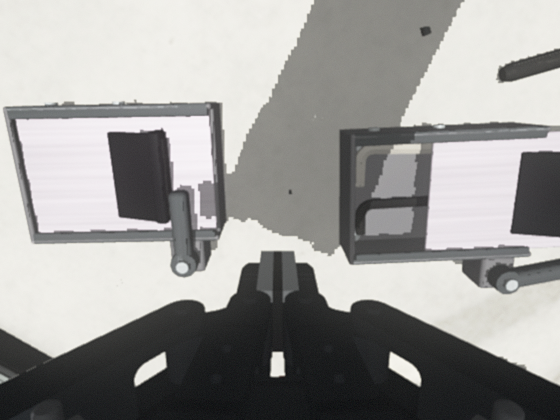

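The wrist view shows the spindle case shut, with the cover ending at the left wall (18,180). The bar runs from its pivot at (182,268) to (177,192), straight across behind the push face. The key case on the right is still open with its catch undone. Nothing is touching, so I'll hand in.

```bash
python3 -c "
from station import arm
print(arm.finish_job())"
```

```text
the job is handed in; nothing more can be done
None
```

The spindle case is closed. I pushed its cover shut with the closed fingertips, then pushed its catch round until it lay across the shut cover. I handed the job in after about 11.5 s on the robot's clock.

- **Cover:** the push met about 13 N at the end, against roughly 2 N while sliding. The last wrist picture shows the cover reaching the case's end wall, and the networks put its face within about 4 mm of my first estimate of the shut position.
- **Catch:** the push met about 12 N where I expected the stop. The networks put the bar's end within about 2 mm of straight across, which is inside the measurement error.
- **Everything else:** in the last wrist picture the key case is still open with its catch undone. The highest wrist force I read was about 15 N. I didn't take a final picture of the whole bench, but the force readings showed no unexpected contact and the fingers were touching nothing at the end.

No check failed. The 4 mm difference in the cover's position is most likely error in my first estimate of where the case stood.

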